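Gauge a dropper bottle in the bench caliper

TASK

Stand the little dropper bottle upright on the base of the bench caliper, between the fixed jaw and the open sliding jaw, and let go of it. Then slide the jaw closed by its thumb tab, gently, until it has pushed the bottle against the anvil and you feel firm contact on both sides, without tilting the jaw or squeezing hard, and leave the bottle upright and lightly gripped between the jaws with your hand clear.

Things in the scene. Friction and masses are not known exactly. Their poses are not given: they have to be found in the camera images.
- bottle: small white dropper bottle with a blue cone-shaped cap, 22 mm in diameter, 62 mm tall, about 35 g, standing loose on the worktop. Origin: centre of its underside, z up along the bottle. The straight cylindrical body is the lower 36 mm; above it the neck and cap are about 14 mm wide.
- gauge: bench caliper fixed to the worktop; light metal base plate 150 mm (x, -45 to +105) by 250 mm (y), its top at z = 10 mm. Origin: on the worktop under the measuring line, where the jaw faces are centred (x = 0); jaws face each other along y. A steel beam 16 mm wide, top 37 mm high, runs along y at x = +78 mm (the side away from the robot).
- rest (a point): a point on the top of the base plate, 10 mm above the worktop, at gauge x = 0, y = +10 mm, on the measuring line between the jaws: a good place to stand the bottle. Same axes as the gauge.
- jaw_pad: the flat steel pad at the free end of the sliding jaw, 30 mm (x) by 8 mm (y) by 26 mm high, reaching from 13 to 39 mm above the worktop. Origin: its centre; the face that touches the bottle is 4 mm from it, towards +y. The dark jaw arm behind it is 16 mm thick (y) and reaches back to the beam.
- tab (a point): a point in the upright thumb tab of the sliding jaw, over the beam: steel, 26 mm (x) by 10 mm (y), from 39 to 87 mm above the worktop; the point is in the middle of its section, 75 mm above the worktop. Push it, or pinch it across its 10 mm, to slide the jaw.
- carriage (a joint): travel of the sliding jaw along the beam in m: 0 = fully open, grows as it closes towards gauge +y, up to 0.115. Dry friction about 2 N (plus 3 N per m/s): it stays where it is left. The jaw pad's face is at gauge y = -60 mm + travel.
- jaw (a joint): tilt of the sliding jaw about the vertical through the tab, in rad, 0 = square to the beam. The jaw has play and rocks against a spring of 16 N m/rad; force on the bottle acts 78 mm from the tab and tilts it about 0.005 rad for each newton.
- fixed_jaw (a point): centre of the front of the fixed jaw, 26 mm above the worktop, at gauge x = 0, y = +78 mm. The fixed jaw is a dark bar on the +y side, x = -30 to 100 mm, top 44 mm high. Before it, towards -y, sits a steel anvil pad 30 mm wide, z = 13 to 39 mm, screwed in or out by hand: its face lies somewhere between gauge y = +65 and +51 mm, different each time and not measured.

How it is judged (in metres and radians):
On the way, in this order (a step that is already met when the one before it is completed fails the run):
1. the bottle stands upright on the base plate on the measuring line between the open jaws, let go (x of bottle in the frame of gauge between -0.013 and 0.013 m and y of bottle in the frame of gauge between -0.06 and 0.06 m and z of bottle in the frame of gauge between 0.007 and 0.013 m and angle between bottle's own z axis and vertical below 0.1 rad and contact force between the fingers and bottle below 0.05 N), for 0.2 s.
2. the sliding jaw bears on the bottle, the bottle on the anvil (contact force between jaw_pad and bottle above 0.8 N and contact force between the fingers and bottle below 0.05 N), for 0.2 s.
At the end, for the whole second after the job is handed in: The bottle stands upright (within 0.1 rad) on the base plate, within 13 mm of the measuring line, at rest and lightly gripped between sliding jaw and anvil (more than 0.8 N on the jaw pad, held by the jaw's own friction), the jaw square to the beam within 0.03 rad (contact force between jaw_pad and bottle above 0.8 N and x of bottle in the frame of gauge between -0.013 and 0.013 m and z of bottle in the frame of gauge between 0.007 and 0.013 m and angle between bottle's own z axis and vertical below 0.1 rad and value of joint jaw between -0.03 and 0.03 rad and linear speed of bottle below 0.01 m/s); the robot touches nothing.
It fails at once if the jaw is tilted by more than 0.055 rad (about 11 N on the bottle) (value of joint jaw above 0.055 rad or value of joint jaw below -0.055 rad).
It fails at once if the bottle is squeezed by the jaw with more than 13 N (contact force between jaw_pad and bottle above 13 N).
It fails at once if the bottle is knocked over (angle between bottle's own z axis and vertical above 0.7 rad).
It also fails if it takes over 58 s, if anything falls off the work surface, if the arm or the gripper's body presses on something with over 40 N, if the wrist force passes 120 N, or if a joint passes its speed limit or range.

ROBOT

A 6-joint arm with a two-finger parallel gripper is mounted at the origin on a cart in front of the work surface, level with it; the furniture and walls round the work are solid. World frame = base frame: x ahead of the robot, y to its left, z up, the work surface at z = 0. Lengths are in mm, angles in rad, forces in N, time in s.
With the tool pointing down it reaches from about 275 to 875 mm from the base axis. Payload 12.5 kg.
Tool frame: the origin (TCP) lies on the centre line of the jaws, within the pads' length; the fingertips stand 11 mm ahead of it and the grasp point (between the pads) lies 8 mm behind it; z points along the fingers, y is the line along which they close (so a half turn about z gives the same grasp; the last joint's range is limited). The gripper opens to 85 mm and grips with 20 to 120 N. Pads are 22 mm wide; open, the fingers measure 114 mm over their backs; the gripper's body (76 mm by 85 mm) begins 54 mm behind the grasp point. The pads swing forward as they close: fully open they stand 13 mm farther back than shut.
Start: joints at [-1.428, 0.351, 1.652, -0, 1.139, -0.085], TCP at [124.23, -535.772, 242.29] pointing down, gripper open.
Joint ranges: [-2.75, 2.75], [-0.79, 2.1], [0.01, 2.65], [-1.57, 4.71], [0.07, 3.14], [-2.87, 2.87]. Speed limits (rad/s): [2.22, 2.22, 2.79, 3.14, 3.14, 3.14].

INTERFACE

Orientations are given as a rotation vector (axis times angle).
In Python, from bench import manip gives the robot as it stands. The module is installed in compiled form; this text tells all that it offers.
- The arm moves only by the tool jog_arm, never from a script. Its argument "deltas" is a list of rows, each an object of numbers: "grip": the opening, from 0 (shut) to 1 (fully open); "dx", "dy", "dz": the shift along the tool's x, y, z in mm; "yaw": the turn about the tool's z in degrees. A call has 1 to 5 rows; each row shifts and turns the commanded pose from where the row before left it, along the tool's axes as they then stand; what a row does not reach is not made up. A row lasts 1/12 s, in which the tool goes at most 41.7 mm and 7.16 degrees, less where a joint would pass 70% of its speed; a pose out of reach is approached as far as the arm can. A call with a gripper value outside its range is refused whole. The fingers move at their own pace and stop on an object; "force" is the grip in N (left out, the last holds). Time passes only in rows, so rows that do not move let the fingers close. It gives the time, the measured TCP pose, the force, the opening and the grip force at its end, in the units of the state.
- manip.read_state(): the state, without advancing time (a new reading comes with each control period).
- manip.get_image(name): name is "scene" or "top" or "wrist"; returns the picture (480x640x3 uint8, red, green, blue); there is no depth.
- manip.camera_model(name): a dict with "vertical_fov" (degrees; the focal length in pixels is half the picture's height over the tangent of half this angle, whatever the lens; pixels are square), "cx", "cy" (the principal point, pixels), "R" (3x3) and "t" (3): a world point X has camera coordinates R X + t. Camera axes: x right, y down, z forward; pixel columns grow to the right and rows downward; lengths in mm; the calibration is good to about 2 mm. A picture is of the moment at which its call begins: read the wrist's pose just before it. camera_model takes no time and is no camera call; for the wrist camera it gives the pose at the moment of the call.
- manip.hand_in(): hands the job in; it is judged then, once.
The state is a dict: "time_s": time; "q": joint angles; "joint_vel": joint speeds; "joint_torque": joint torques, N m; "ee_pos": TCP position; "tool_rot": TCP orientation; "contact_force": force on the tool from outside, world axes, zero at the start; "ft_torque": the same for the moment, N m; "opening": finger opening in mm; "gripper_force": force on a finger pad.
Only numpy, scipy, OpenCV 4.12 (cv2) and the standard library are available. Lean on these libraries where they do the work, as an engineer would, in place of code of your own. Each camera call takes 0.05 s, during which the arm holds its last target. There are 200 camera calls.

## Working session

There is one attempt and no reset: what is moved stays moved. The work goes in short steps, Python scripts to look and compute and a tool call to move; the robot and the scene stay as the last step left them, time stands still between calls to the robot, and variables do not carry over. Pictures are saved under pics/ and viewed, at most 10 in all, crops included, and the job is handed in when it is done.

Besides the shell and the picture viewer there is one more tool, called after ">>>" as name(argument=value, ...), one argument or row to a line, values as JSON. jog_arm: Moves the arm, as the interface text tells. Its arguments: {"type":"object","properties":{"deltas":{"type":"array"},"force":{"type":"number"}},"required":["deltas"]}

```bash
mkdir -p pics
cat > h.py <<'E'
from bench import manip
import numpy as np, cv2
def snap(name,fn):
    c=manip.camera_model(name); im=manip.get_image(name)
    cv2.imwrite('pics/'+fn,cv2.cvtColor(im,cv2.COLOR_RGB2BGR)); return im,c
def ray(c,u,v):
    f=240/np.tan(np.radians(c['vertical_fov'])/2); R=np.array(c['R']);t=np.array(c['t'])
    return -R.T@t, R.T@np.array([(u-c['cx'])/f,(v-c['cy'])/f,1])
def atz(c,u,v,z):
    o,d=ray(c,u,v); return o+d*(z-o[2])/d[2]
def proj(c,X):
    f=240/np.tan(np.radians(c['vertical_fov'])/2); p=np.array(c['R'])@np.array(X)+np.array(c['t'])
    return p[:2]/p[2]*f+[c['cx'],c['cy']]
E
python3 - <<'E'
from h import *
s=manip.read_state();print(s['time_s'],s['ee_pos'],s['tool_rot'],s['opening'])
for n in('scene','top'):
    im,c=snap(n,n+'.png');print(n,c)
E
```

```text
0.0 [ 124.19710184 -535.44366481  241.73574111] [-3.11999956e+00 -3.56896452e-01  3.91866123e-05] 85.64451060282016
scene {'vertical_fov': 49.588517143955734, 'cx': 314.1259298845958, 'cy': 247.3345452824422, 'R': array([[ 0.89771486, -0.44045317,  0.01044173],
       [-0.20413859, -0.43683634, -0.8760716 ],
       [ 0.39042984,  0.78433094, -0.48206796]]), 't': array([-573.56038589,   98.75075058,  948.93313713])}
top {'vertical_fov': 53.86330104179768, 'cx': 321.13324766598174, 'cy': 238.3884715610307, 'R': array([[-0.02637963, -0.99946475, -0.01934739],
       [-0.99501378,  0.02811456, -0.09569298],
       [ 0.0961857 ,  0.01672658, -0.99522286]]), 't': array([-162.00899017,  548.85832371,  927.98818763])}
```

View pics/top.png

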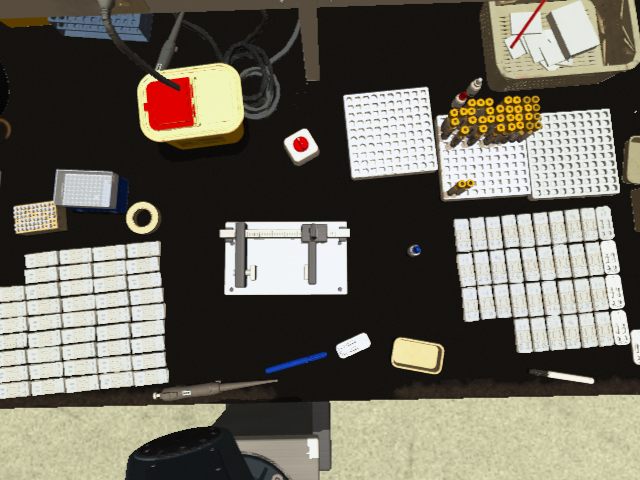

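View pics/scene.png

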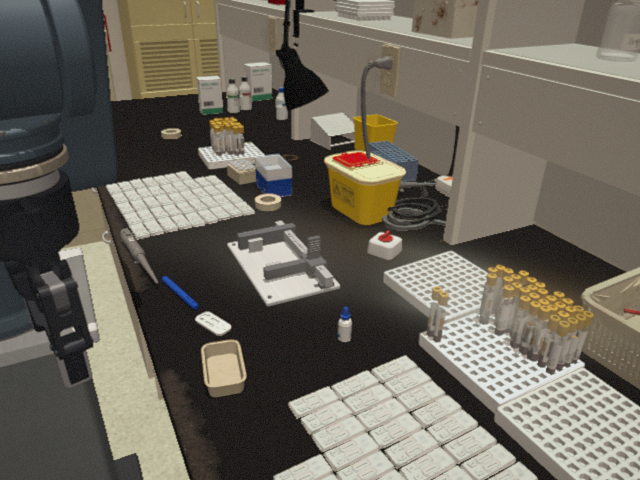

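Top view: the gauge plate spans about (225,222)–(347,294), with +y to the left. The bottle is near (415,250). I'll enlarge this part for accurate pixels.

Run:
```python
import cv2
im=cv2.imread('pics/top.png');a=cv2.imread('pics/scene.png')
t=cv2.resize(im[214:304,215:435],(792,324),interpolation=cv2.INTER_CUBIC)
b=cv2.resize(a[215:350,220:365],(290,270),interpolation=cv2.INTER_CUBIC)
import numpy as np
o=np.zeros((600,792,3),np.uint8);o[:324]=t;o[326:596,:290]=b
cv2.imwrite('pics/c.png',o)
```

```text
(no output)
```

View pics/c.png

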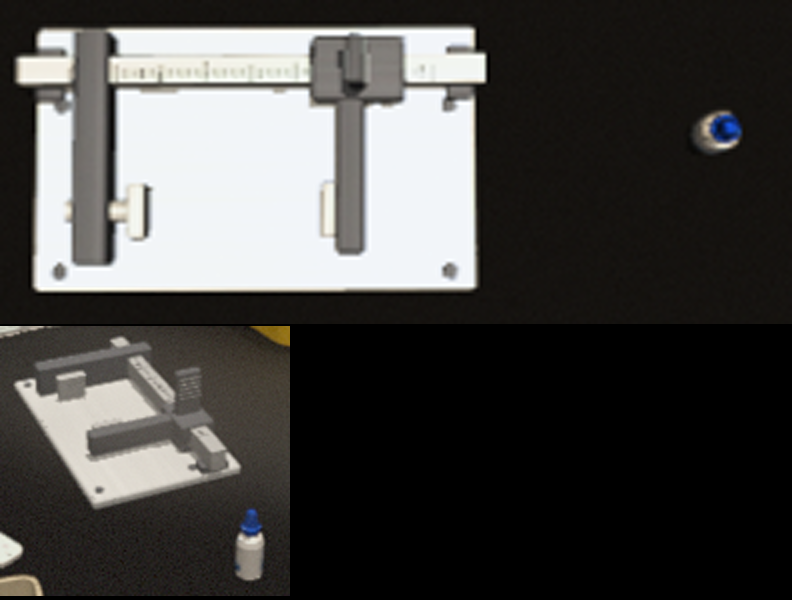

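Run:
```python
from h import *
c=manip.camera_model('top');s=manip.camera_model('scene')
F=lambda u,v:(u/3.6+215-.4,v/3.6+214-.4)
P=[atz(c,*F(*p),10) for p in((38,27),(475,27),(477,290),(34,290))]
G=np.array([[105,125],[105,-125],[-45,-125],[-45,125]],float)
W=np.array(P)[:,:2];print(W.round(1))
Gc=G-G.mean(0);Wc=W-W.mean(0)
th=np.arctan2((Gc[:,0]*Wc[:,1]-Gc[:,1]*Wc[:,0]).sum(),(Gc*Wc).sum())
R=np.array([[np.cos(th),-np.sin(th)],[np.sin(th),np.cos(th)]])
o=W.mean(0)-R@G.mean(0);print('gauge',o.round(1),np.degrees(th))
w=lambda x,y,z:np.r_[R@[x,y]+o,z]
print('rest',w(0,10,10),'tab',w(78,-64,75))
toG=lambda X:(R.T@(X[:2]-o)).round(1)
print('tab top edges',[toG(atz(c,*F(*p),87)) for p in((345,36),(358,36),(345,84))])
print('anvil face top',toG(atz(c,*F(150,186),39)),toG(atz(c,*F(147,238),39)),'jawpad face',toG(atz(c,*F(321,184),39)),toG(atz(c,*F(321,236),39)))
print('bottle top',atz(c,*F(732,127),60),'base low',atz(c,*F(702,138),8))
print('scene cap',atz(s,346,307,62),'base',atz(s,344.5,341,0))
print('proj scene corners',[proj(s,w(*p)).round(1) for p in((-45,-125,10),(105,-125,10))],'meas',(220+97/2,215+(505-326)/2),(220+240/2,215+(468-326)/2))
```

```text
[[ 587.1   20.4]
 [ 579.8 -229.8]
 [ 430.9 -226.2]
 [ 437.4   23.7]]
gauge [ 478.8 -102.2] -1.506266908952721
rest [479.05906739 -92.20805129  10.        ] tab [ 555.08692957 -168.23281155   75.        ]
tab top edges [array([ 89.5, -54. ]), array([ 89.5, -60.8]), array([ 64.2, -54. ])]
anvil face top [12.8 55.3] [-15.7  56.5] jawpad face [ 13.8 -38.9] [-14.7 -39. ]
bottle top [ 515.21446269 -363.77535765   60.        ] base low [ 513.01132843 -356.29914112    8.        ]
scene cap [ 518.39641576 -360.93228505   62.        ] base [ 513.85894265 -369.04254777    0.        ]
proj scene corners [array([265.5, 303.4]), array([339.8, 285.1])] meas (268.5, 304.5) (340.0, 286.0)
```

>>> jog_arm(
  deltas=[
    {"yaw":-7},
    {"yaw":-7},
    {"yaw":-7},
    {"yaw":-7},
    {"yaw":-7},
  ],
)

```text
validation failed for argument at $.de...
```

>>> jog_arm(
  deltas=[
    {"yaw":-7},
    {"yaw":-7},
    {"yaw":-7},
    {"yaw":-7},
    {"yaw":-7},
  ],
)

```text
validation failed for argument at $.de...
```

>>> jog_arm(
  deltas=[
    {"yaw":-5.4},
    {"dy":36,"dx":10},
    {"dy":36,"dx":10},
    {"dy":36,"dx":10},
    {"dy":36,"dx":10},
  ],
)

```text
validation failed for argument at $.de...
```

>>> jog_arm(
  deltas=[
    {"dy":36,"dx":10},
    {"dy":36,"dx":10},
    {"dy":36,"dx":10},
    {"dy":36,"dx":10},
    {},
  ],
)

```text
validation failed for argument at $.de...
```

>>> jog_arm(
  deltas=[
    {"dx":0,"dy":0,"dz":0,"yaw":-7,"grip":1},
    {"dx":0,"dy":0,"dz":0,"yaw":-7,"grip":1},
    {"dx":0,"dy":0,"dz":0,"yaw":-7,"grip":1},
    {"dx":0,"dy":0,"dz":0,"yaw":-7,"grip":1},
    {"dx":0,"dy":0,"dz":0,"yaw":-7,"grip":1},
  ],
)

```text
time_s: 0.52
ee_pos: [124.2, -535.6, 242.0]
tool_rot: [-2.865, -1.288, -0.0]
contact_force: [-0.1, -0.1, 0.1]
opening: 85.5
gripper_force: 0.0
```

>>> jog_arm(
  deltas=[
    {"dx":0,"dy":0,"dz":0,"yaw":-7,"grip":1},
    {"dx":0,"dy":0,"dz":0,"yaw":-7,"grip":1},
    {"dx":0,"dy":0,"dz":0,"yaw":-7,"grip":1},
    {"dx":0,"dy":0,"dz":0,"yaw":-7,"grip":1},
    {"dx":0,"dy":0,"dz":0,"yaw":-7,"grip":1},
  ],
)

```text
time_s: 0.93
ee_pos: [124.2, -535.6, 242.0]
tool_rot: [-2.345, -2.089, -0.001]
contact_force: [0.5, -0.2, -0.6]
opening: 85.3
gripper_force: 0.0
```

>>> jog_arm(
  deltas=[
    {"dx":0,"dy":0,"dz":0,"yaw":-5.4,"grip":1},
    {"dx":10,"dy":36,"dz":0,"yaw":0,"grip":1},
    {"dx":10,"dy":36,"dz":0,"yaw":0,"grip":1},
    {"dx":10,"dy":36,"dz":0,"yaw":0,"grip":1},
    {"dx":10,"dy":36,"dz":0,"yaw":0,"grip":1},
  ],
)

```text
time_s: 1.35
ee_pos: [270.6, -499.0, 242.1]
tool_rot: [-2.252, -2.19, -0.0]
contact_force: [-0.2, 0.2, 0.2]
opening: 85.4
gripper_force: 0.0
```

>>> jog_arm(
  deltas=[
    {"dx":15,"dy":36,"dz":0,"yaw":0,"grip":1},
    {"dx":15,"dy":36,"dz":0,"yaw":0,"grip":1},
    {"dx":15,"dy":36,"dz":0,"yaw":0,"grip":1},
    {"dx":15,"dy":36,"dz":0,"yaw":0,"grip":1},
    {"dx":0,"dy":0,"dz":0,"yaw":0,"grip":1},
  ],
)

```text
time_s: 1.77
ee_pos: [419.8, -440.7, 241.8]
tool_rot: [2.246, 2.196, 0.002]
contact_force: [0.4, -0.1, -0.2]
opening: 85.5
gripper_force: 0.0
```

Run:
```python
from h import *
s=manip.read_state();print(s['time_s'],s['ee_pos'],s['tool_rot'],s['q'])
im,c=snap('wrist','w1.png');print(proj(c,[515,-363,30]),c)
```

```text
1.7667 [ 419.78803783 -440.73543497  241.84115897] [2.24640879e+00 2.19596438e+00 2.20221773e-03] [-0.88679766  0.45770246  1.49287861  0.00151873  1.19098151 -0.86465112]
[415.09684596 127.53514395] {'vertical_fov': 70.7797038623006, 'cx': 319.3683947314958, 'cy': 234.84424747955174, 'R': array([[ 9.99728158e-01, -2.33109838e-02,  4.55264208e-04],
       [-2.25360758e-02, -9.61120166e-01,  2.75209287e-01],
       [-5.97783562e-03, -2.75144734e-01, -9.61384232e-01]]), 't': array([-430.94364841, -449.10573427,  258.10691171])}
```

View pics/w1.png

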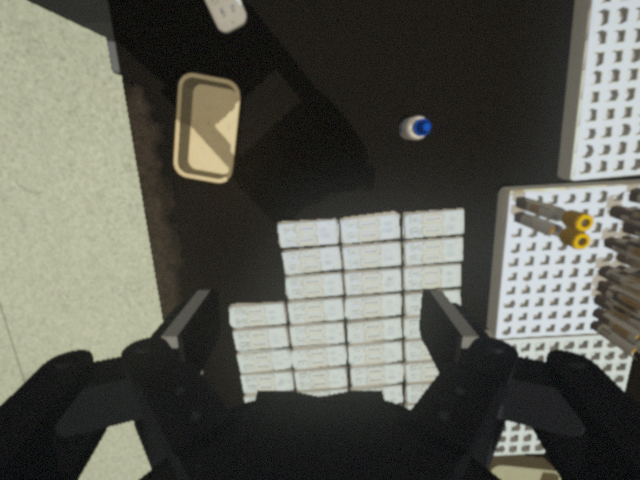

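The bottle sits at about (415,127), with its cap at (424,126). That matches the prediction (415,127.5). I'll go above it.

>>> jog_arm(
  deltas=[
    {"dx":20,"dy":24,"dz":20,"yaw":0,"grip":1},
    {"dx":20,"dy":24,"dz":20,"yaw":0,"grip":1},
    {"dx":20,"dy":24,"dz":20,"yaw":0,"grip":1},
    {"dx":14,"dy":21,"dz":20,"yaw":0,"grip":1},
    {"dx":0,"dy":0,"dz":0,"yaw":0,"grip":1},
  ],
)

```text
time_s: 2.23
ee_pos: [510.5, -369.1, 158.0]
tool_rot: [-2.245, -2.189, 0.0]
contact_force: [-0.4, -0.0, -1.0]
opening: 85.6
gripper_force: 0.0
```

Run:
```python
from h import *
s=manip.read_state();print(s['time_s'],s['ee_pos'],s['tool_rot'])
im,c=snap('wrist','w2.png');print(proj(c,[515,-363,62]),proj(c,[515,-363,36]),proj(c,[515,-363,0]))
np.save('w2.npy',c)
```

```text
2.2333 [ 510.45650057 -369.05387685  157.99676589] [-2.24466406e+00 -2.18947302e+00  8.64421759e-07]
[324.99645301 234.19649666] [324.6179406 225.0693054] [324.19993255 214.98974299]
```

View pics/w2.png

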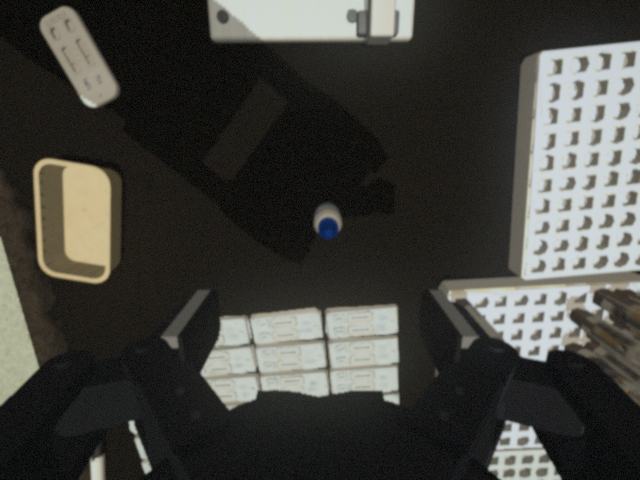

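Cap tip is at (328,230), shoulder centre at about (327,219) and plate corner at (211,42).

Run:
```python
from h import *
c=np.load('w2.npy',allow_pickle=True).item()
print(atz(c,328,231,60),atz(c,327,220,36),'corner pl',atz(c,211,41,10),atz(c,412,41,10))
im=cv2.imread('pics/w2.png')[195:245,300:350].astype(int)
for n,m in(('blue',(im[...,0]-im[...,2]>40)),('bottle',(im.max(2)>75))):
    y,x=np.nonzero(m);print(n,x.min()+300,x.max()+300,y.min()+195,y.max()+195,x.mean()+300,y.mean()+195)
```

```text
[ 517.16117572 -361.28870682   60.        ] [ 516.91043115 -359.03924325   36.        ] corner pl [ 434.30597781 -227.58415911   10.        ] [ 582.35883635 -231.52945137   10.        ]
blue 319 337 219 238 327.742671009772 228.62540716612378
bottle 314 341 205 237 327.2090483619345 220.35413416536662
```

>>> jog_arm(
  deltas=[
    {"dx":8.7,"dy":6.3,"dz":20,"yaw":0,"grip":1},
    {"dx":0,"dy":0,"dz":30,"yaw":0,"grip":1},
    {"dx":0,"dy":0,"dz":30,"yaw":0,"grip":1},
    {"dx":0,"dy":0,"dz":0,"yaw":0,"grip":1},
    {"dx":0,"dy":0,"dz":0,"yaw":0,"grip":1},
  ],
)

```text
time_s: 2.7
ee_pos: [515.1, -364.3, 82.3]
tool_rot: [-2.251, -2.189, 0.001]
contact_force: [0.6, -0.5, 0.7]
opening: 85.4
gripper_force: 0.0
```

>>> jog_arm(
  deltas=[
    {"dx":3.8,"dy":1.8,"dz":0,"yaw":0,"grip":1},
    {"dx":0,"dy":0,"dz":31,"yaw":0,"grip":1},
    {"dx":0,"dy":0,"dz":31,"yaw":0,"grip":1},
    {"dx":0,"dy":0,"dz":0,"yaw":0,"grip":0.7},
    {"dx":0,"dy":0,"dz":0,"yaw":0,"grip":0.5},
  ],
  force=20,
)

```text
time_s: 3.12
ee_pos: [518.3, -360.1, 21.4]
tool_rot: [-2.251, -2.191, 0.0]
contact_force: [-0.2, -1.1, 0.2]
opening: 64.1
gripper_force: 0.0
```

>>> jog_arm(
  deltas=[
    {"dx":0,"dy":0,"dz":0,"yaw":0,"grip":0.35},
    {"dx":0,"dy":0,"dz":0,"yaw":0,"grip":0.3},
    {"dx":0,"dy":0,"dz":0,"yaw":0,"grip":0.2},
    {"dx":0,"dy":0,"dz":0,"yaw":0,"grip":0.15},
    {"dx":0,"dy":0,"dz":0,"yaw":0,"grip":0.15},
  ],
)

```text
time_s: 3.53
ee_pos: [519.0, -360.5, 22.3]
tool_rot: [2.249, 2.189, 0.0]
contact_force: [-2.0, 0.4, 9.0]
opening: 21.3
gripper_force: 20.5
```

>>> jog_arm(
  deltas=[
    {"dx":0,"dy":0,"dz":-15,"yaw":0,"grip":0.15},
    {"dx":0,"dy":0,"dz":-30,"yaw":0,"grip":0.15},
    {"dx":0,"dy":-10,"dz":-30,"yaw":0,"grip":0.15},
    {"dx":15,"dy":-20,"dz":-15,"yaw":0,"grip":0.15},
    {"dx":30,"dy":-16,"dz":0,"yaw":0,"grip":0.15},
  ],
)

```text
time_s: 3.95
ee_pos: [474.4, -316.3, 115.2]
tool_rot: [2.247, 2.183, 0.001]
contact_force: [1.4, 0.1, -0.3]
opening: 21.1
gripper_force: 19.9
```

>>> jog_arm(
  deltas=[
    {"dx":35,"dy":0,"dz":0,"yaw":0,"grip":0.15},
    {"dx":35,"dy":0,"dz":0,"yaw":0,"grip":0.15},
    {"dx":25,"dy":0,"dz":0,"yaw":0,"grip":0.15},
    {"dx":10,"dy":0,"dz":0,"yaw":0,"grip":0.15},
    {"dx":0,"dy":0,"dz":0,"yaw":0,"grip":0.15},
  ],
)

```text
time_s: 4.37
ee_pos: [476.6, -207.2, 111.4]
tool_rot: [2.248, 2.193, 0.001]
contact_force: [-0.3, 0.2, -0.9]
opening: 21.0
gripper_force: 19.9
```

Run:
```python
from h import *
s=manip.read_state();print(s['time_s'],s['ee_pos'],s['tool_rot'],s['opening'],s['contact_force'])
im,c=snap('wrist','w3.png');np.save('w3.npy',c)
```

```text
4.3667 [ 476.6207718  -207.19931345  111.43655246] [2.24817833e+00 2.19317355e+00 5.61840292e-04] 21.03758256006841 [-0.27424584  0.1784476  -0.91584851]
```

View pics/w3.png

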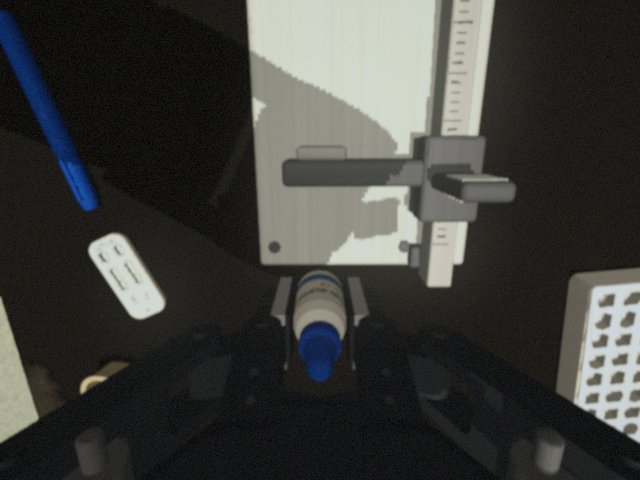

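The bottle is held straight. Plate corners are at (261,264) and (467,264). The jaw pad top runs from (297,147) to (346,147), and the tab's end is at about (514,190).

Run:
```python
from h import *
c=np.load('w3.npy',allow_pickle=True).item()
A,B=atz(c,261,264.5,10),atz(c,467,264.5,10)
P,Q=atz(c,297,147,39),atz(c,346,147,39)
print('corners',A,B,'padtop',P,Q)
print('left edge far',atz(c,249,20,10),'beam top',atz(c,452,100,37),atz(c,478,100,37))
print('tab top z87',[atz(c,u,v,87).round(1) for u,v in((462,201),(514,199),(509,181))], 'tool in img',proj(c,[476.6,-207.2,100]))
print('bottle', atz(c,320,375,101.4+0),atz(c,320,280,52))
```

```text
corners [ 434.39054541 -225.02042526   10.        ] [ 585.0311715  -228.85946763   10.        ] padtop [ 466.21601131 -141.85352164   39.        ] [ 494.63990107 -142.5752649    39.        ]
left edge far [438.66263213 -67.77059951  10.        ] beam top [ 554.75761062 -118.4352951    37.        ] [ 569.44494842 -118.80776211   37.        ]
tab top z87 [array([ 544.5, -166.8,   87. ]), array([ 568.5, -166.5,   87. ]), array([ 565.1, -158.1,   87. ])] tool in img [317.3580715  296.62102079]
bottle [ 476.78072009 -248.69834238  101.4       ] [ 477.59624452 -219.98670507   52.        ]
```

>>> jog_arm(
  deltas=[
    {"dx":30,"dy":2.4,"dz":0,"yaw":0,"grip":0.15},
    {"dx":35,"dy":0,"dz":0,"yaw":0,"grip":0.15},
    {"dx":35,"dy":0,"dz":0,"yaw":0,"grip":0.15},
    {"dx":20,"dy":0,"dz":0,"yaw":0,"grip":0.15},
    {"dx":10,"dy":0,"dz":10,"yaw":0,"grip":0.15},
  ],
)

```text
time_s: 4.83
ee_pos: [483.6, -78.2, 101.7]
tool_rot: [2.248, 2.19, 0.003]
contact_force: [1.1, -0.2, -0.7]
opening: 21.3
gripper_force: 19.9
```

>>> jog_arm(
  deltas=[
    {"dx":0,"dy":0,"dz":20,"yaw":0,"grip":0.15},
    {"dx":0,"dy":0,"dz":20,"yaw":0,"grip":0.15},
    {"dx":0,"dy":0,"dz":10,"yaw":0,"grip":0.15},
    {"dx":0,"dy":0,"dz":8,"yaw":0,"grip":0.15},
    {"dx":0,"dy":0,"dz":0,"yaw":0,"grip":0.15},
  ],
)

```text
time_s: 5.25
ee_pos: [481.8, -79.5, 41.0]
tool_rot: [-2.251, -2.189, 0.002]
contact_force: [0.2, 0.7, -1.0]
opening: 21.5
gripper_force: 19.9
```

>>> jog_arm(
  deltas=[
    {"dx":0,"dy":0,"dz":5,"yaw":0,"grip":0.15},
    {"dx":0,"dy":0,"dz":2,"yaw":0,"grip":0.15},
    {"dx":0,"dy":0,"dz":0,"yaw":0,"grip":0.15},
  ],
)

```text
time_s: 5.5
ee_pos: [482.4, -79.0, 35.4]
tool_rot: [2.251, 2.191, 0.0]
contact_force: [-0.3, 0.0, -0.5]
opening: 21.4
gripper_force: 19.9
```

>>> jog_arm(
  deltas=[
    {"dx":0,"dy":0,"dz":1.5,"yaw":0,"grip":0.15},
    {"dx":0,"dy":0,"dz":1,"yaw":0,"grip":0.15},
    {"dx":0,"dy":0,"dz":0,"yaw":0,"grip":0.15},
  ],
)

```text
time_s: 5.75
ee_pos: [482.3, -78.8, 32.9]
tool_rot: [2.251, 2.191, 0.0]
contact_force: [-1.1, 0.5, -0.5]
opening: 20.8
gripper_force: 19.9
```

>>> jog_arm(
  deltas=[
    {"dx":0,"dy":0,"dz":1,"yaw":0,"grip":0.15},
    {"dx":0,"dy":0,"dz":0,"yaw":0,"grip":0.15},
  ],
)

```text
time_s: 5.92
ee_pos: [482.4, -78.8, 32.2]
tool_rot: [2.251, 2.191, 0.0]
contact_force: [-0.6, 0.1, 4.8]
opening: 21.4
gripper_force: 20.3
```

>>> jog_arm(
  deltas=[
    {"dx":0,"dy":0,"dz":0,"yaw":0,"grip":0.3},
    {"dx":0,"dy":0,"dz":0,"yaw":0,"grip":0.4},
    {"dx":0,"dy":0,"dz":0,"yaw":0,"grip":0.55},
    {"dx":0,"dy":0,"dz":0,"yaw":0,"grip":0.55},
    {"dx":0,"dy":0,"dz":0,"yaw":0,"grip":0.55},
  ],
)

```text
time_s: 6.33
ee_pos: [482.2, -78.8, 31.7]
tool_rot: [-2.251, -2.191, 0.0]
contact_force: [0.2, 0.3, 0.7]
opening: 47.2
gripper_force: 0.0
```

>>> jog_arm(
  deltas=[
    {"dx":0,"dy":0,"dz":-15,"yaw":0,"grip":0.55},
    {"dx":0,"dy":0,"dz":-30,"yaw":0,"grip":0.55},
    {"dx":0,"dy":0,"dz":-35,"yaw":0,"grip":0.55},
    {"dx":0,"dy":0,"dz":-35,"yaw":0,"grip":0.55},
    {"dx":0,"dy":0,"dz":-20,"yaw":0,"grip":0.55},
  ],
)

```text
time_s: 6.75
ee_pos: [483.0, -79.0, 170.1]
tool_rot: [2.249, 2.189, 0.003]
contact_force: [-0.8, 0.1, -1.0]
opening: 47.0
gripper_force: 0.0
```

>>> jog_arm(
  deltas=[
    {"dx":-24,"dy":16,"dz":0,"yaw":0,"grip":0},
    {"dx":-24,"dy":16,"dz":0,"yaw":0,"grip":0},
    {"dx":-24,"dy":16,"dz":0,"yaw":0,"grip":0},
    {"dx":-24,"dy":16,"dz":0,"yaw":0,"grip":0},
    {"dx":-23,"dy":13,"dz":0,"yaw":0,"grip":0},
  ],
)

```text
time_s: 7.17
ee_pos: [556.7, -201.1, 166.8]
tool_rot: [2.251, 2.191, 0.0]
contact_force: [0.7, 0.1, 0.5]
opening: 0.0
gripper_force: 0.0
```

>>> jog_arm(
  deltas=[
    {"dx":0,"dy":0,"dz":15,"yaw":0,"grip":0},
    {"dx":0,"dy":0,"dz":15,"yaw":0,"grip":0},
    {"dx":0,"dy":0,"dz":0,"yaw":0,"grip":0},
  ],
)

```text
time_s: 7.42
ee_pos: [554.6, -199.6, 134.0]
tool_rot: [-2.249, -2.188, 0.003]
contact_force: [-1.0, 0.4, -0.5]
opening: 0.1
gripper_force: 0.0
```

Run:
```python
from h import *
s=manip.read_state();print(s['time_s'],s['ee_pos'],s['tool_rot'],s['opening'],s['contact_force'])
im,c=snap('wrist','w4.png');np.save('w4.npy',c)
p=s['ee_pos'];print(proj(c,[p[0],p[1],75]))
```

```text
7.4167 [ 554.58757839 -199.59396132  133.95767773] [-2.24887607 -2.18751808  0.0026211 ] 0.10720349875173149 [-0.95877864  0.41666646 -0.51862703]
[318.30166916 260.7071261 ]
```

View pics/w4.png

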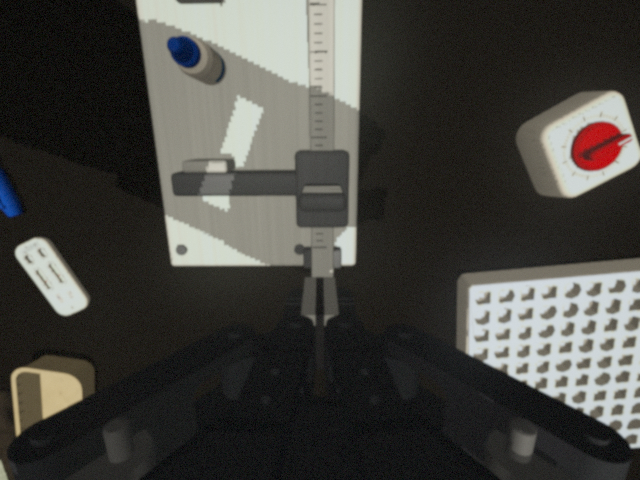

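The bottle stands on the plate, with its cap at (184,52) and its body at (210,70). The tab, at (302–344,186–210), lines up with the closed fingers at column 320. I'll descend behind it and push.

>>> jog_arm(
  deltas=[
    {"dx":0,"dy":2,"dz":20,"yaw":0,"grip":0},
    {"dx":0,"dy":0,"dz":20,"yaw":0,"grip":0},
    {"dx":0,"dy":0,"dz":18,"yaw":0,"grip":0},
    {"dx":8,"dy":0,"dz":0,"yaw":0,"grip":0},
    {"dx":0,"dy":0,"dz":0,"yaw":0,"grip":0},
  ],
)

```text
time_s: 7.88
ee_pos: [558.1, -190.6, 79.2]
tool_rot: [-2.25, -2.191, 0.0]
contact_force: [0.5, 0.4, -0.1]
opening: -0.0
gripper_force: 0.0
```

>>> jog_arm(
  deltas=[
    {"dx":3,"dy":0,"dz":0,"yaw":0,"grip":0},
    {"dx":3,"dy":0,"dz":0,"yaw":0,"grip":0},
    {"dx":3,"dy":0,"dz":0,"yaw":0,"grip":0},
    {"dx":3,"dy":0,"dz":0,"yaw":0,"grip":0},
    {"dx":3,"dy":0,"dz":0,"yaw":0,"grip":0},
  ],
)

```text
time_s: 8.3
ee_pos: [558.9, -176.8, 79.4]
tool_rot: [2.25, 2.191, 0.0]
contact_force: [-0.2, -3.0, 2.5]
opening: 0.4
gripper_force: 1.1
```

>>> jog_arm(
  deltas=[
    {"dx":4,"dy":0,"dz":0,"yaw":0,"grip":0},
    {"dx":5,"dy":0,"dz":0,"yaw":0,"grip":0},
    {"dx":5,"dy":0,"dz":0,"yaw":0,"grip":0},
    {"dx":5,"dy":0,"dz":0,"yaw":0,"grip":0},
    {"dx":5,"dy":0,"dz":0,"yaw":0,"grip":0},
  ],
)

```text
time_s: 8.72
ee_pos: [559.3, -152.4, 78.9]
tool_rot: [2.251, 2.191, 0.0]
contact_force: [-0.0, -1.9, 1.4]
opening: -0.1
gripper_force: 1.1
```

>>> jog_arm(
  deltas=[
    {"dx":4,"dy":0,"dz":0,"yaw":0,"grip":0},
    {"dx":3,"dy":0,"dz":0,"yaw":0,"grip":0},
    {"dx":3,"dy":0,"dz":0,"yaw":0,"grip":0},
    {"dx":2,"dy":0,"dz":0,"yaw":0,"grip":0},
    {"dx":2,"dy":0,"dz":0,"yaw":0,"grip":0},
  ],
)

```text
time_s: 9.13
ee_pos: [559.6, -138.7, 78.8]
tool_rot: [-2.251, -2.191, 0.0]
contact_force: [0.4, -2.2, 2.2]
opening: 0.1
gripper_force: 1.0
```

Tracking well at about 2 N of friction. I'll go on slowly, since the bottle should be reached near y = -127.

>>> jog_arm(
  deltas=[
    {"dx":2,"dy":0,"dz":0,"yaw":0,"grip":0},
    {"dx":2,"dy":0,"dz":0,"yaw":0,"grip":0},
    {"dx":2,"dy":0,"dz":0,"yaw":0,"grip":0},
    {"dx":2,"dy":0,"dz":0,"yaw":0,"grip":0},
    {"dx":2,"dy":0,"dz":0,"yaw":0,"grip":0},
  ],
)

```text
time_s: 9.55
ee_pos: [559.9, -128.8, 78.8]
tool_rot: [2.251, 2.191, 0.0]
contact_force: [0.3, -2.2, 0.9]
opening: -0.0
gripper_force: 1.2
```

>>> jog_arm(
  deltas=[
    {"dx":2,"dy":0,"dz":0,"yaw":0,"grip":0},
    {"dx":2,"dy":0,"dz":0,"yaw":0,"grip":0},
    {"dx":2,"dy":0,"dz":0,"yaw":0,"grip":0},
    {"dx":2,"dy":0,"dz":0,"yaw":0,"grip":0},
    {"dx":2,"dy":0,"dz":0,"yaw":0,"grip":0},
  ],
)

```text
time_s: 9.97
ee_pos: [560.1, -118.7, 78.8]
tool_rot: [-2.251, -2.191, 0.0]
contact_force: [0.2, -1.9, 2.3]
opening: 0.1
gripper_force: 1.1
```

Run:
```python
from h import *
s=manip.read_state();print(s['time_s'],s['ee_pos'],s['contact_force'])
a,_=snap('wrist','w5.png');b,_=snap('scene','s5.png');t,_=snap('top','t5.png')
B=cv2.resize(b[215:315,220:350],(400,308),interpolation=cv2.INTER_CUBIC);T=cv2.resize(t[214:304,215:355],(400,257),interpolation=cv2.INTER_CUBIC)
o=np.vstack([B,T]);A=cv2.resize(a[:300,60:460],(400,300));A=np.vstack([A,np.zeros((265,400,3),np.uint8)])
cv2.imwrite('pics/m5.png',cv2.cvtColor(np.hstack([o,A]),cv2.COLOR_RGB2BGR))
```

```text
9.9667 [ 560.12860697 -118.69066455   78.79129389] [ 0.15299211 -1.91180999  2.32976751]
```

View pics/m5.png

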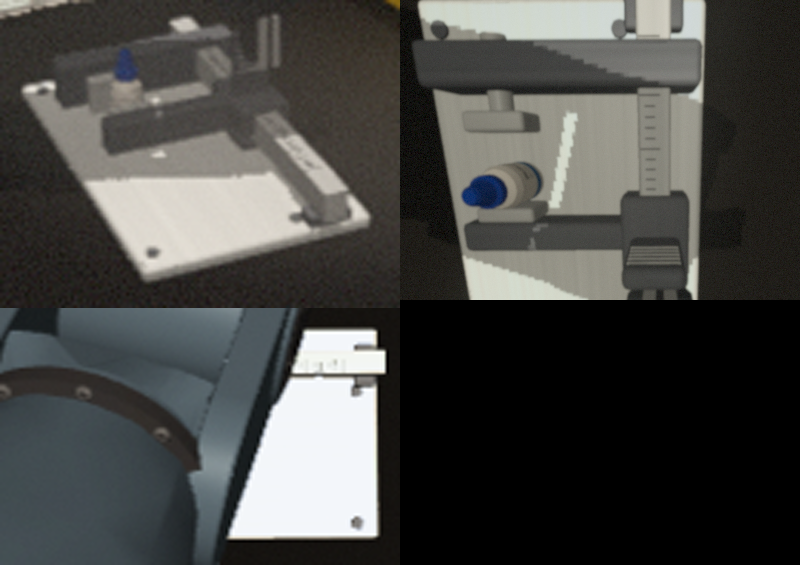

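The bottle is upright with the jaw pad just at it. The anvil is roughly a dozen mm beyond. I'll keep the steps small.

>>> jog_arm(
  deltas=[
    {"dx":1.5,"dy":0,"dz":0,"yaw":0,"grip":0},
    {"dx":1.5,"dy":0,"dz":0,"yaw":0,"grip":0},
    {"dx":1,"dy":0,"dz":0,"yaw":0,"grip":0},
    {"dx":1,"dy":0,"dz":0,"yaw":0,"grip":0},
    {"dx":1,"dy":0,"dz":0,"yaw":0,"grip":0},
  ],
)

```text
time_s: 10.53
ee_pos: [560.2, -112.8, 78.7]
tool_rot: [-2.251, -2.191, 0.0]
contact_force: [-0.2, -2.4, -0.4]
opening: 0.1
gripper_force: 1.1
```

>>> jog_arm(
  deltas=[
    {"dx":0.6,"dy":0,"dz":0,"yaw":0,"grip":0},
    {"dx":0.6,"dy":0,"dz":0,"yaw":0,"grip":0},
    {"dx":0.6,"dy":0,"dz":0,"yaw":0,"grip":0},
    {"dx":0.6,"dy":0,"dz":0,"yaw":0,"grip":0},
    {"dx":0.6,"dy":0,"dz":0,"yaw":0,"grip":0},
  ],
)

```text
time_s: 10.95
ee_pos: [560.3, -109.8, 78.7]
tool_rot: [-2.251, -2.191, 0.0]
contact_force: [-1.1, -3.4, -0.5]
opening: -0.2
gripper_force: 1.1
```

>>> jog_arm(
  deltas=[
    {"dx":0.4,"dy":0,"dz":0,"yaw":0,"grip":0},
    {"dx":0.4,"dy":0,"dz":0,"yaw":0,"grip":0},
    {"dx":0.4,"dy":0,"dz":0,"yaw":0,"grip":0},
  ],
)

```text
time_s: 11.2
ee_pos: [560.3, -108.6, 78.7]
tool_rot: [-2.251, -2.191, 0.0]
contact_force: [-0.1, -2.3, -1.6]
opening: -0.2
gripper_force: 1.1
```

Noise only, no contact yet.

>>> jog_arm(
  deltas=[
    {"dx":0.5,"dy":0,"dz":0,"yaw":0,"grip":0},
    {"dx":0.5,"dy":0,"dz":0,"yaw":0,"grip":0},
    {"dx":0.5,"dy":0,"dz":0,"yaw":0,"grip":0},
    {"dx":0.5,"dy":0,"dz":0,"yaw":0,"grip":0},
  ],
)

```text
time_s: 11.53
ee_pos: [560.5, -106.6, 78.8]
tool_rot: [-2.251, -2.191, 0.0]
contact_force: [-1.0, -1.7, -1.6]
opening: -0.1
gripper_force: 1.1
```

>>> jog_arm(
  deltas=[
    {"dx":0.5,"dy":0,"dz":0,"yaw":0,"grip":0},
    {"dx":0.5,"dy":0,"dz":0,"yaw":0,"grip":0},
    {"dx":0.5,"dy":0,"dz":0,"yaw":0,"grip":0},
    {"dx":0.5,"dy":0,"dz":0,"yaw":0,"grip":0},
  ],
)

```text
time_s: 11.87
ee_pos: [560.5, -104.6, 78.8]
tool_rot: [-2.251, -2.191, 0.0]
contact_force: [-0.9, -2.5, -2.6]
opening: 0.1
gripper_force: 1.1
```

>>> jog_arm(
  deltas=[
    {"dx":0.5,"dy":0,"dz":0,"yaw":0,"grip":0},
    {"dx":0.5,"dy":0,"dz":0,"yaw":0,"grip":0},
    {"dx":0.5,"dy":0,"dz":0,"yaw":0,"grip":0},
    {"dx":0.5,"dy":0,"dz":0,"yaw":0,"grip":0},
  ],
)

```text
time_s: 12.2
ee_pos: [560.6, -102.7, 78.8]
tool_rot: [2.251, 2.191, -0.0]
contact_force: [-0.2, -3.9, -2.5]
opening: -0.4
gripper_force: 1.7
```

>>> jog_arm(
  deltas=[
    {"dx":0.4,"dy":0,"dz":0,"yaw":0,"grip":0},
    {"dx":0.4,"dy":0,"dz":0,"yaw":0,"grip":0},
  ],
)

```text
time_s: 12.37
ee_pos: [560.7, -102.1, 78.8]
tool_rot: [2.251, 2.191, -0.0]
contact_force: [-0.4, -4.5, -3.2]
opening: -0.1
gripper_force: 2.4
```

>>> jog_arm(
  deltas=[
    {"dx":0.3,"dy":0,"dz":0,"yaw":0,"grip":0},
    {"dx":0.3,"dy":0,"dz":0,"yaw":0,"grip":0},
    {"dx":0,"dy":0,"dz":0,"yaw":0,"grip":0},
    {"dx":0,"dy":0,"dz":0,"yaw":0,"grip":0},
    {"dx":0,"dy":0,"dz":0,"yaw":0,"grip":0},
  ],
)

```text
time_s: 12.78
ee_pos: [560.7, -101.6, 78.8]
tool_rot: [2.251, 2.191, -0.0]
contact_force: [-1.2, -4.9, -2.3]
opening: 0.0
gripper_force: 2.7
```

>>> jog_arm(
  deltas=[
    {"dx":0.5,"dy":0,"dz":0,"yaw":0,"grip":0},
    {"dx":0,"dy":0,"dz":0,"yaw":0,"grip":0},
    {"dx":0,"dy":0,"dz":0,"yaw":0,"grip":0},
    {"dx":0,"dy":0,"dz":0,"yaw":0,"grip":0},
  ],
)

```text
time_s: 13.12
ee_pos: [560.7, -101.2, 78.8]
tool_rot: [2.251, 2.191, -0.0]
contact_force: [-0.5, -6.0, -2.7]
opening: -0.0
gripper_force: 3.1
```

Firm contact: about 6 N at the tool, so about 4 N on the bottle. Now I'll back off slowly, then rise clear.

>>> jog_arm(
  deltas=[
    {"dx":-0.7,"dy":0,"dz":0,"yaw":0,"grip":0},
    {"dx":-1,"dy":0,"dz":0,"yaw":0,"grip":0},
    {"dx":-2,"dy":0,"dz":0,"yaw":0,"grip":0},
    {"dx":-8,"dy":0,"dz":0,"yaw":0,"grip":0},
    {"dx":-15,"dy":0,"dz":0,"yaw":0,"grip":0},
  ],
)

```text
time_s: 13.53
ee_pos: [560.1, -127.0, 78.9]
tool_rot: [-2.25, -2.193, -0.001]
contact_force: [0.9, 0.2, 0.4]
opening: 0.0
gripper_force: 0.0
```

>>> jog_arm(
  deltas=[
    {"dx":-20,"dy":0,"dz":0,"yaw":0,"grip":0},
    {"dx":-10,"dy":0,"dz":-30,"yaw":0,"grip":0},
    {"dx":0,"dy":0,"dz":-35,"yaw":0,"grip":0},
    {"dx":0,"dy":0,"dz":0,"yaw":0,"grip":0},
    {"dx":0,"dy":0,"dz":0,"yaw":0,"grip":0},
  ],
)

```text
time_s: 13.95
ee_pos: [560.1, -158.3, 145.7]
tool_rot: [2.249, 2.188, 0.003]
contact_force: [-0.2, 1.0, -1.0]
opening: -0.0
gripper_force: 0.0
```

Run:
```python
from h import *
s=manip.read_state();print(s['time_s'],s['ee_pos'],s['contact_force'],abs(np.array(s['joint_vel'])).max())
a,_=snap('wrist','w6.png');b,_=snap('scene','s6.png')
B=cv2.resize(b[215:315,220:350],(390,300),interpolation=cv2.INTER_CUBIC)
cv2.imwrite('pics/m6.png',cv2.cvtColor(np.hstack([B,a[:300,60:460]]),cv2.COLOR_RGB2BGR))
```

```text
13.95 [ 560.06960582 -158.25895378  145.68061823] [-0.15936526  1.00562357 -0.97813371] 0.04154050789581979
```

View pics/m6.png

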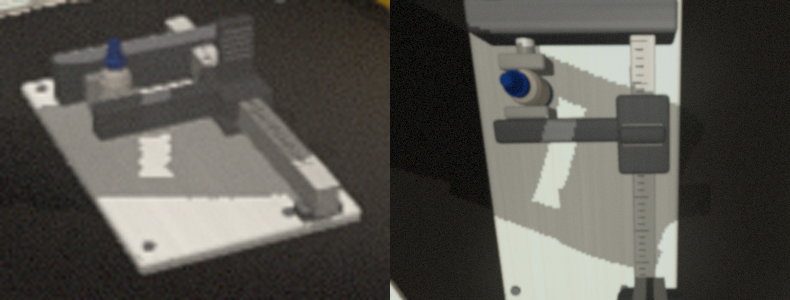

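The bottle stands upright between pad and anvil, on the pads' centre line. The hand is clear and the jaw square.

```bash
python3 -c "
from bench import manip
print(manip.hand_in())"
```

```text
the job is handed in; nothing more can be done
None
```

The job is handed in, but no verdict came back: the last pictures show the bottle upright between jaw and anvil with the hand clear, after a closing push of about 6 N at the tool (about 4 N on the bottle); the grip left after I let go was not measured.

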